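# Gather the grinding balls in a lidded dish

## Task

Take the pale blue dish whose clear lid has the red grip, lift it clear of the bench with its loose lid on, and tilt it about 25 degrees with the gutter end down until both steel balls have dropped into the gutter. Set the dish back down flat on the bench, and only then lift off the lid and lay it, right way up, on the bare bench beside the dish, leaving the balls in the gutter.

Things in the scene. Friction and masses are not known exactly. Their poses are not given: they have to be found in the camera images.
- dish: Pale blue dish under the red-gripped lid, 110 (x) x 62 (y) x 32 mm, outer walls 5 mm, 160 g, grip it across its width. Origin: centre of underside, z up. Inner floor 8 mm up; at the -x end, facing roughly to the robot, a 22 mm long gutter with dark floor 3 mm up, so a 5 mm step keeps balls in. Bench bare for 200 mm from it towards the robot's base. A like dish has a yellow-gripped lid.
- lid: Clear loose lid on the dish, axes as the dish's: plate 105 x 57 x 3 mm, so 2.5 mm inside the dish's outer faces; below it a 6 mm deep lip fits in the walls with 1.5 mm play. Stays on by itself up to 40 degrees of tilt. Origin: centre of the lip's underside, 26 mm above the dish's. On top, centred, a red bar grip 30 (x) x 16 (y) mm, from 9 to 35 mm above the origin. 60 g.
- ball_a_center (a point): A dark steel grinding ball, 16 mm across; the point is its centre. It rolls freely on the floor of the dish, and at the start lies on the higher floor, seen through the lid.
- ball_b_center (a point): A dark steel grinding ball, 16 mm across; the point is its centre. It rolls freely on the floor of the dish, and at the start lies on the higher floor, seen through the lid.
There are look-alikes about, which are no part of the job. What is shaped like the lid but green or purple is not meant. Leave any purple look-alike of the dish alone.

How it is judged:
By the outcome, as a careful person would: the job done as asked, in the order asked, and still so for the second after the job is handed in, with the robot touching nothing.
It also fails if it takes over 61 s, if anything falls off the work surface, if the arm or the gripper's body presses on something with over 40 N, if the wrist force passes 120 N, or if a joint passes its speed limit or range.

## Robot

A 6-joint arm with a two-finger parallel gripper is mounted at the origin on the work surface. World frame = base frame: x ahead of the robot, y to its left, z up, the work surface at z = 0. Lengths are in mm, angles in rad, forces in N, time in s.
With the tool pointing down it reaches from about 150 to 775 mm from the base axis. Payload 6.1 kg.
Tool frame: the origin (TCP) lies at the very end of the fingers, on their centre line; the grasp point (between the pads) lies 19 mm behind it (ctrl.pinch_z is the x of the grasp point in the tool frame, in mm); x points along the fingers, z is the direction in which the jaws open and shut, and the axes are right-handed (so a half turn about x gives the same grasp; the last joint's range is limited). The gripper opens to 85 mm and grips with 20 to 120 N. Pads are 22 mm wide; open, the fingers measure 114 mm over their backs; the gripper's body (76 mm by 85 mm) begins 54 mm behind the grasp point. The pads swing forward as they close: fully open they stand 13 mm farther back than shut.
Start: joints at [-1.191, 0.126, -0.04, 1.405, 0, 1.571], TCP at [194.628, -487.574, 231.295] pointing down, gripper open.
Joint ranges: [-2.72, 2.72], [-0.95, 1.95], [-1.27, 1.35], [-1.78, 2.02], [-1.46, 1.47], [-3.14, 3.14]. Speed limits (rad/s): [2.39, 2.39, 3.01, 3.14, 3.14, 3.14].

## Interface

Orientations are given as a unit quaternion [x, y, z, w].
In Python, from cell import ctrl, imaging gives the robot as it stands. The module is installed in compiled form; this text tells all that it offers.
- The arm moves only by the tool apply_moves, never from a script. Its argument "plan" is a list of rows, each an object of numbers: "tx", "ty", "tz": the shift along the tool's x, y, z in cm; "rx", "ry", "rz": the turn, a rotation vector about the tool's x, y, z in rad. A call has 1 to 5 rows; each row is the pose to reach, as a shift and turn from the pose commanded when the call began, along the tool's axes at that moment; what a row does not reach only later rows make up. A row lasts 1/8 s, in which the tool goes at most 62.5 mm and 10.7 degrees, less where a joint would pass 70% of its speed; a pose out of reach is approached as far as the arm can. A call with a gripper value outside its range is refused whole. "gripper" is the finger opening in cm, from 0 to 8.54, set as the call begins (left out, the last holds). The fingers move at their own pace and stop on an object; the grip force is fixed at half the most. Time passes only in rows, so rows that repeat a pose let the fingers close. It gives the time, the measured TCP pose, the force and the opening at its end, in the units of the state.
- ctrl.sense(): the state, without advancing time (a new reading comes with each control period).
- imaging.read_camera(name): name is "side" or "top" or "wrist"; returns (picture, depth): 420x560x3 uint8, red, green, blue; 420x560 float32, mm along the optical axis (not along the pixel's ray), 0 where there is no reading.
- imaging.calibration(name): a dict with "camera_matrix" (3x3 intrinsics, pixels), "eye" and "attitude" of the camera in the world. Camera axes: x right, y down, z forward; pixel columns grow to the right and rows downward; lengths in mm; the calibration is good to about 2 mm. A picture is of the moment at which its call begins: read the wrist's pose just before it. calibration takes no time and is no camera call; for the wrist camera it gives the pose at the moment of the call.
- ctrl.finish_job(): hands the job in, once; it reports no verdict.
Trained networks look in the newest picture that a camera, given by its name, has taken for a name from the list of things; names that differ only in an ending like _2 or _b are one class to them, and where a whole thing is asked for, a point or a joint stands for the part that bears it (a point fixed in the world has none). Each returns a list of dicts, best first, with "confidence" (0 to 1); they miss things now and then, are a little off and sometimes report something else, mostly with a low value. They report only what shows in the picture. A call takes as long as a camera call. They do not tell look-alikes from the thing itself.
- imaging.look_for(camera, query): "centre" ([column, row] in pixels, amid what is visible of it).
- imaging.silhouettes(camera, query): "pixels" (420x560 bool, what is visible of it) and "centre" ([column, row] in pixels, amid what is visible of it).
The state is a dict: "time": time; "joints": joint angles; "joint_velocities": joint speeds; "joint_efforts": joint torques, N m; "tcp_pos": TCP position; "eef_rot": TCP orientation; "ft_force": force on the tool from outside, world axes, zero at the start; "ft_torque": the same for the moment, N m; "finger_gap": finger opening in mm.
Only numpy, scipy, OpenCV 4.12 (cv2) and the standard library are available. Lean on these libraries where they do the work, as an engineer would, in place of code of your own. Each camera call takes 0.05 s, during which the arm holds its last target. There are 200 camera calls.

## Working session

There is one attempt and no reset: what is moved stays moved. The work goes in short steps, Python scripts to look and compute and a tool call to move; the robot and the scene stay as the last step left them, time stands still between calls to the robot, and variables do not carry over. Pictures are saved under pics/ and viewed, about 8 in all and at most 12, crops included, and the job is handed in when it is done.

Besides the shell and the picture viewer there is one more tool, called after "Call:" by a JSON object that holds its "fn" and its "kwargs", one argument or row to a line. apply_moves: Moves the arm, as the interface text tells. Its arguments: {"type":"object","properties":{"plan":{"type":"array"},"gripper":{"type":"number"}},"required":["plan"]}

```bash
mkdir -p pics; cat > h.py <<'E'
import numpy as np, cv2
from scipy.spatial.transform import Rotation as R
from cell import ctrl, imaging
def cal(n):
    c=imaging.calibration(n); K=np.array(c["camera_matrix"]); a=np.array(c["attitude"])
    r=a if a.shape==(3,3) else R.from_quat(a).as_matrix()
    return K,np.array(c["eye"]),r
def ray(n,u,v,z):
    K,e,r=cal(n); d=r@np.linalg.inv(K)@[u,v,1]; return e+d*(z-e[2])/d[2]
def cloud(n,depth):
    K,e,r=cal(n); v,u=np.indices(depth.shape); p=np.stack([u,v,np.ones_like(u)],-1)@np.linalg.inv(K).T
    return (p*depth[...,None])@r.T+e
def proj(n,p):
    K,e,r=cal(n); q=K@(r.T@(np.array(p)-e)); return q[:2]/q[2]
def save(n,img): cv2.imwrite("pics/"+n,img[...,::-1])
E
python3 - <<'E'
from h import *
a,da=imaging.read_camera("top"); b,db=imaging.read_camera("side")
save("a.png",cv2.resize(np.vstack([a,b]),None,fx=.71,fy=.71)) 
save("top.png",a)
for n in("top","side"):
    print(n,imaging.calibration(n))
    for q in("dish","lid","ball_a_center"):
        print(q,[(np.round(d["centre"]),round(d["confidence"],2)) for d in imaging.look_for(n,q)])
np.savez("d.npz",a=a,da=da,b=b,db=db)
print(ctrl.sense())
E
```

```text
top {'camera_matrix': array([[545.70092003,   0.        , 280.08213512],
       [  0.        , 545.70092003, 211.47710664],
       [  0.        ,   0.        ,   1.        ]]), 'eye': array([ 398.09376737,  -47.15137673, 1031.76127357]), 'attitude': array([ 0.70457457, -0.70364561,  0.05155845, -0.07615284])}
dish [(array([324., 213.]), 0.61)]
lid [(array([246., 282.]), 0.84), (array([374., 110.]), 0.7), (array([333., 187.]), 0.57)]
ball_a_center []
side {'camera_matrix': array([[543.07711922,   0.        , 282.93606016],
       [  0.        , 543.07711922, 206.17778664],
       [  0.        ,   0.        ,   1.        ]]), 'eye': array([514.56709538, 746.50925487, 999.47672726]), 'attitude': array([-0.02639925,  0.94159953, -0.33566065,  0.00503281])}
dish [(array([374., 151.]), 0.83), (array([252., 196.]), 0.7)]
lid [(array([251., 182.]), 0.96), (array([328., 252.]), 0.94)]
ball_a_center []
{'time': 0.4, 'joints': array([-1.19098516e+00,  1.25922305e-01, -3.97509212e-02,  1.40540332e+00,
       -8.60699954e-06,  1.57076424e+00]), 'joint_velocities': array([-0.00131606,  0.00017541,  0.00231164, -0.00106266,  0.00257611,
       -0.00113488]), 'joint_efforts': array([-1.79572758e-03, -4.35195565e+01,  3.52690101e+01,  4.37451177e-03,
       -3.44961973e-05, -1.16250118e-05]), 'tcp_pos': array([ 194.61176201, -487.51886326,  231.16115569]), 'eef_rot': array([ 0.3966716 ,  0.5854842 , -0.39656549,  0.58531675]), 'ft_force': array([ 0.97128358,  0.29497275, -0.55386231]), 'ft_torque': array([ 0.01268   , -0.00608325, -0.01015937]), 'finger_gap': 85.58620589296426}
```

View pics/a.png

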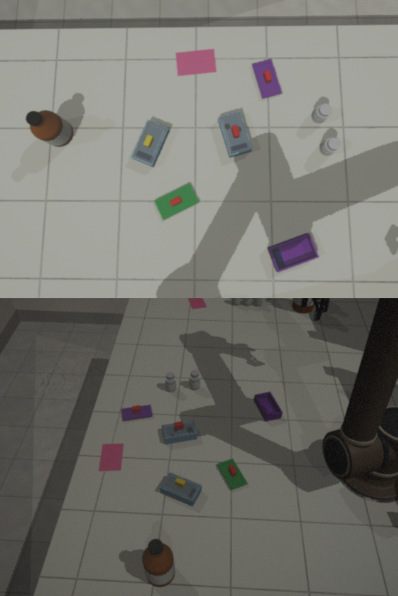

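In the stacked picture (scale 0.71), these could be mistaken for the target, given in top-camera pixels:
- blue dish with red grip at (331,187), which is the target
- blue dish with yellow grip at (211,200)
- green lid at (249,283)
- purple lid at (376,108)
- purple dish at (412,355)

Next I'll check the choice in a close crop and measure its pose.

```bash
python3 - <<'E'
from h import *
d=np.load("d.npz"); a=d["a"]; da=d["da"]; 
save("crop.png",cv2.resize(a[130:240,260:400],None,fx=5,fy=5,interpolation=cv2.INTER_CUBIC))
P=cloud("top",da)
hsv=cv2.cvtColor(a,cv2.COLOR_RGB2HSV)
win=np.zeros(da.shape,bool); win[140:235,290:370]=1
s=P[win]; print("z pct",np.nanpercentile(s[:,2],[1,5,50,80,90,95,99]))
m=win&(P[...,2]>18)&(da>0); q=P[m][:,:2].astype(np.float32); print("rect z>18",len(q),cv2.minAreaRect(q))
m2=win&(P[...,2]>45)&(da>0); q=P[m2]; print("grip",len(q),q.mean(0) if len(q) else 0)
red=win&(a[...,0].astype(int)>a[...,1]+50); v,u=np.nonzero(red); print("redpix",len(u),u.mean(),v.mean(),ray("top",u.mean(),v.mean(),58))
print("red depth pts",np.median(P[red],0))
blue=win&(hsv[...,0]>90)&(hsv[...,0]<125)&(hsv[...,1]>50)
v,u=np.nonzero(blue); pts=np.array([ray("top",x,y,32)[:2] for x,y in zip(u,v)],np.float32)
print("blue",len(u),cv2.minAreaRect(pts))
S=cloud("side",d["db"]); sel=(abs(S[...,0]-480)<400)&(d["db"]>0)
b=d["b"]; r=(b[...,0].astype(int)>b[...,1]+50); r[:,:240]=0;r[:,268:]=0;r[:170]=0;r[200:]=0
v,u=np.nonzero(r);print("side red",len(u),np.median(S[r],0),ray("side",u.mean(),v.mean(),55))
c=P[187,331]; ms=(abs(S[...,0]-c[0])<90)&(abs(S[...,1]-c[1])<90)&(S[...,2]>18)&(S[...,2]<36); print("side rect",cv2.minAreaRect(S[ms][:,:2].astype(np.float32)))
E
```

```text
z pct [-4.51471598 -3.22490975  0.43633863 32.77095236 35.21186842 36.66033195
 61.30537809]
rect z>18 1958 ((627.0222778320312, -107.27130126953125), (110.41329956054688, 62.571815490722656), 16.377939224243164)
grip 159 [ 626.09903373 -106.63898757   59.11368066]
redpix 135 331.4592592592593 184.0962962962963 [ 626.85889651 -106.36643768   58.        ]
red depth pts [ 626.08216477 -105.70692614   60.11669141]
blue 170 ((607.7811279296875, -87.27668762207031), (118.6209487915039, 51.604339599609375), 44.42360305786133)
side red 51 [ 626.33480578 -103.44903755   61.23303607] [ 626.42299163 -109.40951049   55.        ]
side rect ((626.38818359375, -103.99386596679688), (110.33256530761719, 67.83897399902344), 16.205310821533203)
```

View pics/crop.png

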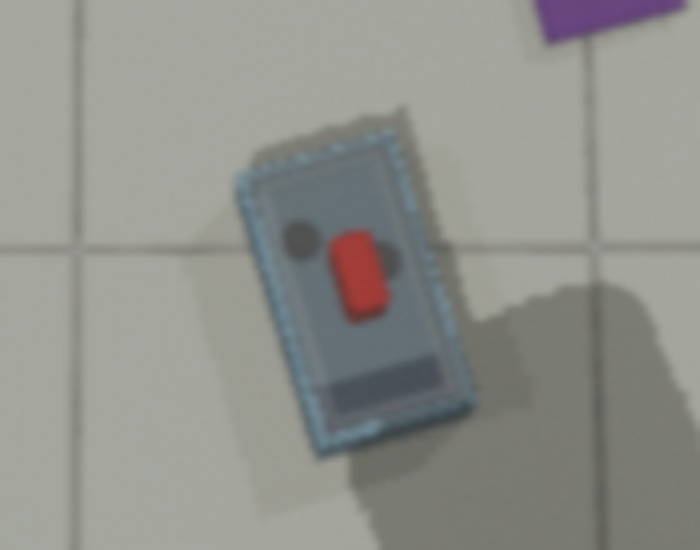

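The crop confirms the target: a pale blue dish with the red grip at crop (360,275), two dark balls at (300,240) and (385,262), and the gutter at (385,385), on the robot side and slightly right. So the dish is at about (627,-106.5) with yaw +16.4°.

```bash
cat >> h.py <<'E'
def go(p,yaw,tilt=0,flip=None):
    """print tool-frame shift(cm)/turn to reach TCP p with jaws along dish y; tilt>0 = gutter end down"""
    s=ctrl.sense(); r0=R.from_quat(s["eef_rot"]); best=None
    for f in (1,-1):
        y=np.array([-np.sin(yaw),np.cos(yaw),0])*f; x=np.array([0,0,-1.])
        m=R.from_matrix(np.c_[x,np.cross(y,x),y])
        m=R.from_rotvec(-tilt*np.array([-np.sin(yaw),np.cos(yaw),0]))*m
        rv=(r0.inv()*m).as_rotvec()
        c=(np.linalg.norm(rv),f,rv)
        if best is None or c[0]<best[0]: best=c
    t=r0.inv().apply(np.array(p)-s["tcp_pos"])/10
    print("t",np.round(t,2),"r",np.round(best[2],3),"q",np.round(s["joints"],2),"tcp",np.round(s["tcp_pos"],1),"F",np.round(s["ft_force"],1),"gap",round(s["finger_gap"],1),"T",round(s["time"],2))
E
python3 - <<'E'
from h import *
s=ctrl.sense(); print(np.round(R.from_quat(s["eef_rot"]).as_matrix(),2), ctrl.pinch_z)
go([620,-107,200],np.radians(16.4))
E
```

```text
[[-0.    0.93  0.37]
 [ 0.    0.37 -0.93]
 [-1.   -0.   -0.  ]] -18.700000000000003
t [  3.12  53.62 -19.57] r [ 0.094 -0.     0.   ] q [-1.19  0.13 -0.04  1.41 -0.    1.57] tcp [ 194.6 -487.5  231.2] F [ 1.   0.3 -0.6] gap 85.6 T 0.4
```

Call:
{"fn": "apply_moves", "kwargs": {
  "plan": [
    {"tx": 3.1,"ty": 53.6,"tz": -19.6,"rx": 0.094},
    {"tx": 3.1,"ty": 53.6,"tz": -19.6,"rx": 0.094},
    {"tx": 3.1,"ty": 53.6,"tz": -19.6,"rx": 0.094},
    {"tx": 3.1,"ty": 53.6,"tz": -19.6,"rx": 0.094},
    {"tx": 3.1,"ty": 53.6,"tz": -19.6,"rx": 0.094}
  ],
  "gripper": 8.54
}}

```text
$.plan[0]: bad value
```

```bash
python3 - <<'E'
from h import *
go([620,-107,200],np.radians(16.4))
E
```

```text
t [  3.12  53.62 -19.57] r [ 0.094 -0.     0.   ] q [-1.19  0.13 -0.04  1.41 -0.    1.57] tcp [ 194.6 -487.5  231.2] F [ 1.   0.3 -0.6] gap 85.6 T 0.4
```

Call:
{"fn": "apply_moves", "kwargs": {
  "plan": [
    {"tx": 3.1,"ty": 53.6,"tz": -19.6,"rx": 0.094,"ry": 0,"rz": 0},
    {"tx": 3.1,"ty": 53.6,"tz": -19.6,"rx": 0.094,"ry": 0,"rz": 0},
    {"tx": 3.1,"ty": 53.6,"tz": -19.6,"rx": 0.094,"ry": 0,"rz": 0},
    {"tx": 3.1,"ty": 53.6,"tz": -19.6,"rx": 0.094,"ry": 0,"rz": 0},
    {"tx": 3.1,"ty": 53.6,"tz": -19.6,"rx": 0.094,"ry": 0,"rz": 0}
  ],
  "gripper": 8.54
}}

```text
time: 1.02
tcp_pos: [428.4, -277.9, 214.5]
eef_rot: [0.424, 0.566, -0.424, 0.566]
ft_force: [-0.2, -0.4, -0.2]
finger_gap: 85.6
```

```bash
python3 - <<'E'
from h import *
go([620,-107,200],np.radians(16.4))
E
```

```text
t [  1.45  23.2  -11.  ] r [-0.001  0.001 -0.   ] q [-0.58  0.1  -0.11  1.36 -0.    2.28] tcp [ 428.4 -277.9  214.5] F [-0.2 -0.4 -0.2] gap 85.6 T 1.02
```

Call:
{"fn": "apply_moves", "kwargs": {
  "plan": [
    {"tx": 1.4,"ty": 23,"tz": -11,"rx": 0,"ry": 0,"rz": 0},
    {"tx": 1.4,"ty": 23,"tz": -11,"rx": 0,"ry": 0,"rz": 0},
    {"tx": 1.4,"ty": 23,"tz": -11,"rx": 0,"ry": 0,"rz": 0},
    {"tx": 1.4,"ty": 23,"tz": -11,"rx": 0,"ry": 0,"rz": 0},
    {"tx": 1.4,"ty": 23,"tz": -11,"rx": 0,"ry": 0,"rz": 0}
  ]
}}

```text
time: 1.65
tcp_pos: [618.9, -105.9, 198.7]
eef_rot: [0.422, 0.568, -0.422, 0.567]
ft_force: [-1.2, -0.3, -0.0]
finger_gap: 85.6
```

```bash
python3 - <<'E'
from h import *
go([627,-106.5,90],np.radians(16.4))
w,d=imaging.read_camera("wrist"); save("w1.png",w)
P=cloud("wrist",d); ok=(d>0)&(abs(P[...,0]-627)<75)&(abs(P[...,1]+106)<60)
m=ok&(P[...,2]>18)&(P[...,2]<40); print(m.sum(),cv2.minAreaRect(P[m][:,:2].astype(np.float32)))
m=ok&(P[...,2]>50)&(P[...,2]<70); print(m.sum(),P[m].mean(0) if m.any() else 0,cv2.minAreaRect(P[m][:,:2].astype(np.float32)) if m.any() else 0)
E
```

```text
t [10.87  0.77  0.3 ] r [ 0.004 -0.001  0.001] q [-0.17  0.33  0.14  1.39  0.    2.68] tcp [ 618.9 -105.9  198.7] F [-1.2 -0.3 -0. ] gap 85.6 T 1.65
5095 ((626.3849487304688, -106.78898620605469), (109.75777435302734, 62.128238677978516), 16.213268280029297)
481 [ 627.81535986 -106.55825706   60.64253097] ((626.8220825195312, -106.95059204101562), (29.33171272277832, 15.282756805419922), 16.481618881225586)
```

View pics/w1.png

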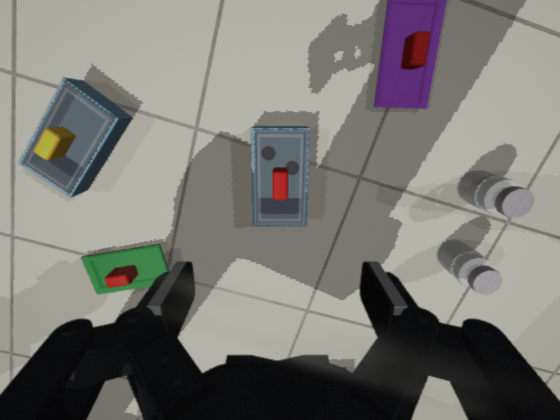

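The wrist view shows the red-grip dish at (280,178), the balls at (268,153) and (292,167), and the gutter nearer the robot at row 205. The pose agrees with the top camera: (626.6,-106.8), 16.3°. Descending now.

Call:
{"fn": "apply_moves", "kwargs": {
  "plan": [
    {"tx": 4,"ty": 0.75,"tz": 0.35,"rx": 0.003,"ry": 0,"rz": 0},
    {"tx": 9,"ty": 0.75,"tz": 0.35,"rx": 0.003,"ry": 0,"rz": 0},
    {"tx": 14,"ty": 0.75,"tz": 0.35,"rx": 0.003,"ry": 0,"rz": 0},
    {"tx": 17,"ty": 0.75,"tz": 0.35,"rx": 0.003,"ry": 0,"rz": 0},
    {"tx": 17,"ty": 0.75,"tz": 0.35,"rx": 0.003,"ry": 0,"rz": 0}
  ]
}}

```text
time: 2.33
tcp_pos: [622.1, -111.1, 28.2]
eef_rot: [0.424, 0.567, -0.426, 0.564]
ft_force: [0.5, -0.0, 0.7]
finger_gap: 85.4
```

```bash
python3 - <<'E'
from h import *
go([626.6,-106.8,2],np.radians(16.4))
E
```

```text
t [ 2.62  0.57 -0.28] r [-0.005 -0.002  0.005] q [-0.18  0.4  -0.14  1.04 -0.    2.68] tcp [ 622.1 -111.1   28.2] F [ 0.5 -0.   0.7] gap 85.4 T 2.33
```

Call:
{"fn": "apply_moves", "kwargs": {
  "plan": [
    {"tx": 0,"ty": 0.55,"tz": -0.3,"rx": -0.004,"ry": 0,"rz": 0},
    {"tx": 1,"ty": 0.55,"tz": -0.3,"rx": -0.004,"ry": 0,"rz": 0},
    {"tx": 2,"ty": 0.55,"tz": -0.3,"rx": -0.004,"ry": 0,"rz": 0},
    {"tx": 2,"ty": 0.55,"tz": -0.3,"rx": -0.004,"ry": 0,"rz": 0}
  ]
}}

```text
time: 2.82
tcp_pos: [628.6, -105.7, 9.3]
eef_rot: [0.423, 0.567, -0.424, 0.566]
ft_force: [-0.0, -1.1, -1.0]
finger_gap: 85.7
```

```bash
python3 - <<'E'
from h import *
go([626.6,-106.8,2],np.radians(16.4))
E
```

```text
t [ 0.73 -0.22  0.05] r [ 0.001 -0.001  0.002] q [-0.17  0.42 -0.15  1.   -0.    2.69] tcp [ 628.6 -105.7    9.3] F [-0.  -1.1 -1. ] gap 85.7 T 2.83
```

Call:
{"fn": "apply_moves", "kwargs": {
  "plan": [
    {"tx": 0.7,"ty": -0.2,"tz": 0.05,"rx": 0,"ry": 0,"rz": 0},
    {"tx": 0.7,"ty": -0.2,"tz": 0.05,"rx": 0,"ry": 0,"rz": 0},
    {"tx": 0.7,"ty": -0.2,"tz": 0.05,"rx": 0,"ry": 0,"rz": 0}
  ]
}}

```text
time: 3.2
tcp_pos: [627.6, -107.0, 3.4]
eef_rot: [0.423, 0.566, -0.423, 0.566]
ft_force: [0.0, 1.0, 0.2]
finger_gap: 85.1
```

Call:
{"fn": "apply_moves", "kwargs": {
  "plan": [
    {"tx": 0,"ty": 0,"tz": 0,"rx": 0,"ry": 0,"rz": 0},
    {"tx": 0,"ty": 0,"tz": 0,"rx": 0,"ry": 0,"rz": 0},
    {"tx": 0,"ty": 0,"tz": 0,"rx": 0,"ry": 0,"rz": 0},
    {"tx": 0,"ty": 0,"tz": 0,"rx": 0,"ry": 0,"rz": 0},
    {"tx": 0,"ty": 0,"tz": 0,"rx": 0,"ry": 0,"rz": 0}
  ],
  "gripper": 5.5
}}

```text
time: 3.82
tcp_pos: [628.0, -106.9, 4.0]
eef_rot: [0.424, 0.566, -0.423, 0.567]
ft_force: [-0.3, 0.5, 5.0]
finger_gap: 60.6
```

```bash
python3 - <<'E'
from h import *
go([626.6,-106.8,2],np.radians(16.4))
E
```

```text
t [ 0.2  -0.13 -0.05] r [ 0.001  0.    -0.001] q [-0.17  0.42 -0.16  0.99  0.    2.69] tcp [ 628.  -106.9    4. ] F [-0.3  0.5  5. ] gap 60.6 T 3.83
```

Call:
{"fn": "apply_moves", "kwargs": {
  "plan": [
    {"tx": 0,"ty": 0,"tz": 0,"rx": 0,"ry": 0,"rz": 0},
    {"tx": 0,"ty": 0,"tz": 0,"rx": 0,"ry": 0,"rz": 0},
    {"tx": -0.7,"ty": 0,"tz": 0,"rx": 0,"ry": 0,"rz": 0},
    {"tx": -2,"ty": 0,"tz": 0,"rx": 0,"ry": 0,"rz": 0},
    {"tx": -3,"ty": 0,"tz": 0,"rx": 0,"ry": 0,"rz": 0}
  ],
  "gripper": 5.0
}}

```text
time: 4.45
tcp_pos: [627.7, -106.9, 34.2]
eef_rot: [0.423, 0.566, -0.423, 0.566]
ft_force: [0.1, -0.2, -2.5]
finger_gap: 60.8
```

Call:
{"fn": "apply_moves", "kwargs": {
  "plan": [
    {"tx": -1,"ty": 0,"tz": 0,"rx": 0,"ry": 0,"rz": 0},
    {"tx": -2.5,"ty": 0,"tz": 0,"rx": 0,"ry": 0,"rz": 0},
    {"tx": -4,"ty": 0,"tz": 0,"rx": 0,"ry": 0,"rz": 0},
    {"tx": -5,"ty": 0,"tz": 0,"rx": 0,"ry": 0,"rz": 0},
    {"tx": -5,"ty": 0,"tz": 0,"rx": 0,"ry": 0,"rz": 0}
  ]
}}

```text
time: 5.08
tcp_pos: [628.3, -107.0, 84.6]
eef_rot: [0.424, 0.566, -0.423, 0.567]
ft_force: [-0.9, -0.1, -3.0]
finger_gap: 61.1
```

```bash
python3 - <<'E'
from h import *
s=ctrl.sense(); p=s["tcp_pos"]
go([627,-107,90],np.radians(16.4),np.radians(25))
a,da=imaging.read_camera("side"); w,d=imaging.read_camera("wrist")
save("b.png",np.hstack([cv2.resize(a[130:250,180:320],(420,360)),w[0:360:1,90:470]]))
E
```

```text
t [-0.54 -0.12 -0.04] r [0.001 0.001 0.434] q [-0.17  0.37 -0.05  1.15  0.    2.69] tcp [ 628.3 -107.    84.6] F [-0.9 -0.1 -3. ] gap 61.1 T 5.08
```

View pics/b.png

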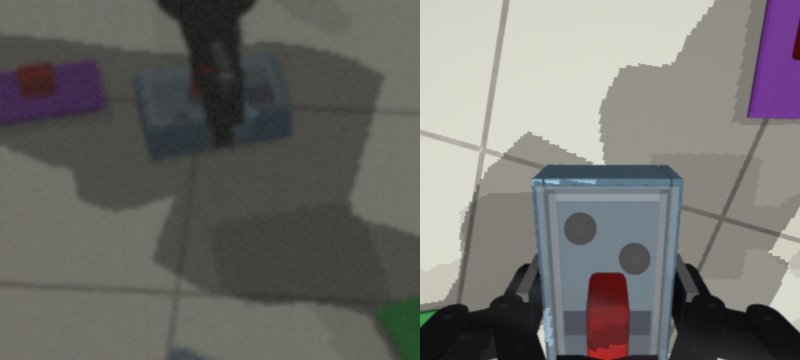

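The dish is lifted: the wrist view shows it held with its lid on and the balls on the upper floor at (580,228) and (634,258). Next, tilt +0.434 about tool z, smoothly.

Call:
{"fn": "apply_moves", "kwargs": {
  "plan": [
    {"tx": 0,"ty": 0,"tz": 0,"rx": 0,"ry": 0,"rz": 0.04},
    {"tx": 0,"ty": 0,"tz": 0,"rx": 0,"ry": 0,"rz": 0.1},
    {"tx": 0,"ty": 0,"tz": 0,"rx": 0,"ry": 0,"rz": 0.16},
    {"tx": 0,"ty": 0,"tz": 0,"rx": 0,"ry": 0,"rz": 0.22},
    {"tx": 0,"ty": 0,"tz": 0,"rx": 0,"ry": 0,"rz": 0.28}
  ]
}}

```text
time: 5.8
tcp_pos: [626.8, -106.8, 82.4]
eef_rot: [0.499, 0.502, -0.34, 0.62]
ft_force: [0.4, 0.2, -2.9]
finger_gap: 60.7
```

Call:
{"fn": "apply_moves", "kwargs": {
  "plan": [
    {"tx": 0,"ty": 0,"tz": 0,"rx": 0,"ry": 0,"rz": 0.06},
    {"tx": 0,"ty": 0,"tz": 0,"rx": 0,"ry": 0,"rz": 0.11},
    {"tx": 0,"ty": 0,"tz": 0,"rx": 0,"ry": 0,"rz": 0.15},
    {"tx": 0,"ty": 0,"tz": 0,"rx": 0,"ry": 0,"rz": 0.155},
    {"tx": 0,"ty": 0,"tz": 0,"rx": 0,"ry": 0,"rz": 0.155}
  ]
}}

```text
time: 6.42
tcp_pos: [627.3, -106.9, 82.9]
eef_rot: [0.535, 0.462, -0.292, 0.644]
ft_force: [-0.3, -0.1, -2.6]
finger_gap: 61.0
```

Call:
{"fn": "apply_moves", "kwargs": {
  "plan": [
    {"tx": 0,"ty": 0,"tz": 0,"rx": 0,"ry": 0,"rz": 0},
    {"tx": 0,"ty": 0,"tz": 0,"rx": 0,"ry": 0,"rz": 0},
    {"tx": 0,"ty": 0,"tz": 0,"rx": 0,"ry": 0,"rz": 0},
    {"tx": 0,"ty": 0,"tz": 0,"rx": 0,"ry": 0,"rz": 0},
    {"tx": 0,"ty": 0,"tz": 0,"rx": 0,"ry": 0,"rz": 0}
  ]
}}

```text
time: 7.05
tcp_pos: [627.6, -106.9, 83.4]
eef_rot: [0.536, 0.462, -0.291, 0.644]
ft_force: [-0.4, -0.3, -2.2]
finger_gap: 60.7
```

```bash
python3 - <<'E'
from h import *
go([628,-107,88],np.radians(16.4),0)
w,d=imaging.read_camera("wrist"); t,dt=imaging.read_camera("top")
save("c.png",np.hstack([w[60:420,90:470],cv2.resize(t[120:240,260:400],(420,360))]))
E
```

```text
t [-0.41  0.23  0.02] r [ 0.001 -0.    -0.435] q [-0.27  0.1  -0.48  0.61  0.23  2.63] tcp [ 627.6 -106.9   83.4] F [-0.4 -0.3 -2.2] gap 60.7 T 7.05
```

View pics/c.png

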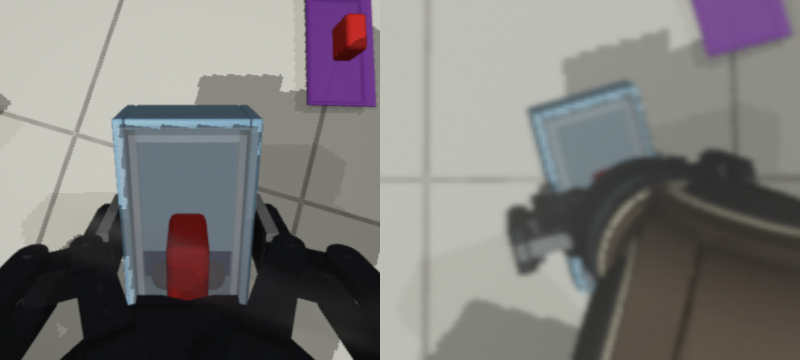

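Tilted 24.9°: both balls show in the gutter at about (155,272) and (217,272) on either side of the grip, and the upper floor is empty. Levelling back gently.

Call:
{"fn": "apply_moves", "kwargs": {
  "plan": [
    {"tx": 0,"ty": 0,"tz": 0,"rx": 0,"ry": 0,"rz": -0.04},
    {"tx": 0,"ty": 0,"tz": 0,"rx": 0,"ry": 0,"rz": -0.1},
    {"tx": 0,"ty": 0,"tz": 0,"rx": 0,"ry": 0,"rz": -0.16},
    {"tx": 0,"ty": 0,"tz": 0,"rx": 0,"ry": 0,"rz": -0.22},
    {"tx": 0,"ty": 0,"tz": 0,"rx": 0,"ry": 0,"rz": -0.28}
  ]
}}

```text
time: 7.78
tcp_pos: [627.9, -106.9, 83.6]
eef_rot: [0.466, 0.532, -0.379, 0.597]
ft_force: [1.0, 0.7, -3.1]
finger_gap: 60.7
```

Call:
{"fn": "apply_moves", "kwargs": {
  "plan": [
    {"tx": 0,"ty": 0,"tz": 0,"rx": 0,"ry": 0,"rz": -0.06},
    {"tx": 0,"ty": 0,"tz": 0,"rx": 0,"ry": 0,"rz": -0.11},
    {"tx": 0,"ty": 0,"tz": 0,"rx": 0,"ry": 0,"rz": -0.15},
    {"tx": 0,"ty": 0,"tz": 0,"rx": 0,"ry": 0,"rz": -0.155},
    {"tx": 0,"ty": 0,"tz": 0,"rx": 0,"ry": 0,"rz": -0.155}
  ]
}}

```text
time: 8.4
tcp_pos: [627.7, -106.9, 83.2]
eef_rot: [0.424, 0.566, -0.423, 0.566]
ft_force: [0.0, 0.4, -3.6]
finger_gap: 61.1
```

Call:
{"fn": "apply_moves", "kwargs": {
  "plan": [
    {"tx": 0,"ty": 0,"tz": 0,"rx": 0,"ry": 0,"rz": 0},
    {"tx": 0,"ty": 0,"tz": 0,"rx": 0,"ry": 0,"rz": 0}
  ]
}}

```text
time: 8.65
tcp_pos: [627.4, -107.0, 83.6]
eef_rot: [0.424, 0.566, -0.423, 0.566]
ft_force: [-0.3, 0.6, -2.8]
finger_gap: 60.6
```

```bash
python3 - <<'E'
from h import *
go([628,-107,4],np.radians(16.4),0)
w,d=imaging.read_camera("wrist"); P=cloud("wrist",d)
save("d.png",w[60:420,90:470])
E
```

```text
t [7.96 0.05 0.01] r [ 0.     0.    -0.001] q [-0.17  0.37 -0.05  1.15  0.    2.69] tcp [ 627.4 -107.    83.6] F [-0.3  0.6 -2.8] gap 60.6 T 8.65
```

View pics/d.png

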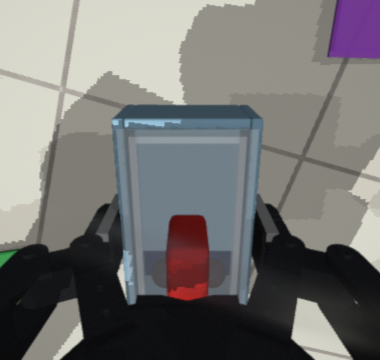

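Level again, with the balls still in the gutter. The commanded lift was exactly 8.0 cm, so I'll lower by that, slowly at the end.

Call:
{"fn": "apply_moves", "kwargs": {
  "plan": [
    {"tx": 1,"ty": 0,"tz": 0,"rx": 0,"ry": 0,"rz": 0},
    {"tx": 2.5,"ty": 0,"tz": 0,"rx": 0,"ry": 0,"rz": 0},
    {"tx": 4,"ty": 0,"tz": 0,"rx": 0,"ry": 0,"rz": 0},
    {"tx": 5.5,"ty": 0,"tz": 0,"rx": 0,"ry": 0,"rz": 0},
    {"tx": 6.5,"ty": 0,"tz": 0,"rx": 0,"ry": 0,"rz": 0}
  ]
}}

```text
time: 9.32
tcp_pos: [626.9, -106.8, 16.6]
eef_rot: [0.423, 0.567, -0.424, 0.566]
ft_force: [-0.4, -0.0, -3.1]
finger_gap: 61.0
```

Call:
{"fn": "apply_moves", "kwargs": {
  "plan": [
    {"tx": 0.6,"ty": 0,"tz": 0,"rx": 0,"ry": 0,"rz": 0},
    {"tx": 1.0,"ty": 0,"tz": 0,"rx": 0,"ry": 0,"rz": 0},
    {"tx": 1.3,"ty": 0,"tz": 0,"rx": 0,"ry": 0,"rz": 0},
    {"tx": 1.5,"ty": 0,"tz": 0,"rx": 0,"ry": 0,"rz": 0},
    {"tx": 1.5,"ty": 0,"tz": 0,"rx": 0,"ry": 0,"rz": 0}
  ]
}}

```text
time: 9.95
tcp_pos: [627.8, -106.9, 4.0]
eef_rot: [0.424, 0.566, -0.423, 0.567]
ft_force: [-1.3, 0.6, 0.4]
finger_gap: 61.0
```

Call:
{"fn": "apply_moves", "kwargs": {
  "plan": [
    {"tx": 0,"ty": 0,"tz": 0,"rx": 0,"ry": 0,"rz": 0},
    {"tx": 0,"ty": 0,"tz": 0,"rx": 0,"ry": 0,"rz": 0},
    {"tx": 0,"ty": 0,"tz": 0,"rx": 0,"ry": 0,"rz": 0},
    {"tx": 0,"ty": 0,"tz": 0,"rx": 0,"ry": 0,"rz": 0},
    {"tx": 0,"ty": 0,"tz": 0,"rx": 0,"ry": 0,"rz": 0}
  ],
  "gripper": 8.54
}}

```text
time: 10.58
tcp_pos: [627.6, -106.9, 3.3]
eef_rot: [0.423, 0.566, -0.423, 0.566]
ft_force: [1.1, 0.2, -0.2]
finger_gap: 85.0
```

Call:
{"fn": "apply_moves", "kwargs": {
  "plan": [
    {"tx": -1.5,"ty": 0,"tz": 0,"rx": 0,"ry": 0,"rz": 0},
    {"tx": -4,"ty": 0,"tz": 0,"rx": 0,"ry": 0,"rz": 0},
    {"tx": -8,"ty": 0,"tz": 0,"rx": 0,"ry": 0,"rz": 0},
    {"tx": -12,"ty": 0,"tz": 0,"rx": 0,"ry": 0,"rz": 0},
    {"tx": -14,"ty": 0,"tz": 0,"rx": 0,"ry": 0,"rz": 0}
  ]
}}

```text
time: 11.2
tcp_pos: [628.7, -107.0, 147.4]
eef_rot: [0.424, 0.565, -0.423, 0.568]
ft_force: [-0.5, 0.2, -0.1]
finger_gap: 85.9
```

Call:
{"fn": "apply_moves", "kwargs": {
  "plan": [
    {"tx": 0,"ty": 0,"tz": 0,"rx": 0,"ry": 0,"rz": 0},
    {"tx": 0,"ty": 0,"tz": 0,"rx": 0,"ry": 0,"rz": 0}
  ],
  "gripper": 4.5
}}

```text
time: 11.45
tcp_pos: [627.2, -106.9, 142.8]
eef_rot: [0.423, 0.567, -0.424, 0.566]
ft_force: [-0.4, 0.6, 0.2]
finger_gap: 51.3
```

```bash
python3 - <<'E'
from h import *
w,d=imaging.read_camera("wrist"); save("e.png",w)
P=cloud("wrist",d); ok=(d>0)&(abs(P[...,0]-627)<75)&(abs(P[...,1]+106)<60)
m=ok&(P[...,2]>18)&(P[...,2]<40); print(m.sum(),cv2.minAreaRect(P[m][:,:2].astype(np.float32)))
ring=ok&(P[...,2]>29)&(P[...,2]<35)
m=ok&(P[...,2]>50)&(P[...,2]<70); print(m.sum(),P[m].mean(0),cv2.minAreaRect(P[m][:,:2].astype(np.float32)))
go([627,-107,42],np.radians(16.4))
print("lid target bench z<8?", )
ok=(d>0); 
for c in[(485,-80)]:
    g=ok&(abs(P[...,0]-c[0])<60)&(abs(P[...,1]-c[1])<45); print(g.sum(),np.percentile(P[g][:,2],[1,50,99]) if g.any() else 0)
E
```

```text
7135 ((627.3116455078125, -106.46879577636719), (109.65644073486328, 62.064857482910156), 16.310697555541992)
679 [ 627.88146237 -106.46315565   59.80384346] ((626.4747314453125, -106.9225082397461), (29.821430206298828, 15.18864917755127), 16.34061050415039)
t [10.02  0.02  0.03] r [ 0.001 -0.001  0.002] q [-0.17  0.35  0.05  1.27  0.    2.69] tcp [ 626.9 -106.8  142.2] F [ 0.6  0.1 -0.8] gap 45.7 T 11.5
lid target bench z<8?
3559 [-1.84845029 -0.43741592  0.98648748]
```

View pics/e.png

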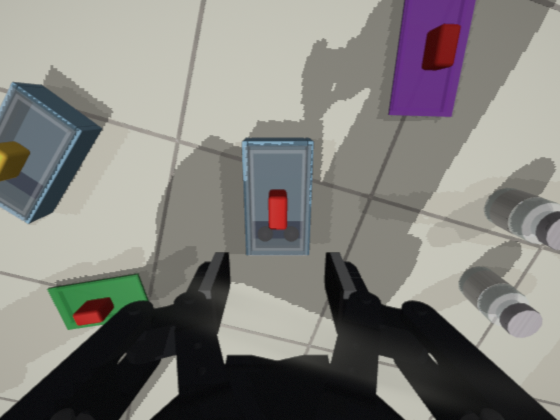

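The dish is flat on the bench, lid seated, with both balls in the gutter at (264,233) and (292,233). Moving down to the lid grip.

Call:
{"fn": "apply_moves", "kwargs": {
  "plan": [
    {"tx": 2,"ty": 0,"tz": 0,"rx": 0,"ry": 0,"rz": 0},
    {"tx": 5,"ty": 0,"tz": 0,"rx": 0,"ry": 0,"rz": 0},
    {"tx": 8,"ty": 0,"tz": 0,"rx": 0,"ry": 0,"rz": 0},
    {"tx": 9.5,"ty": 0,"tz": 0,"rx": 0,"ry": 0,"rz": 0},
    {"tx": 10,"ty": 0,"tz": 0,"rx": 0,"ry": 0,"rz": 0}
  ]
}}

```text
time: 12.12
tcp_pos: [626.7, -106.8, 41.9]
eef_rot: [0.423, 0.567, -0.424, 0.566]
ft_force: [0.1, 0.1, -0.2]
finger_gap: 45.1
```

Call:
{"fn": "apply_moves", "kwargs": {
  "plan": [
    {"tx": 0,"ty": 0,"tz": 0,"rx": 0,"ry": 0,"rz": 0},
    {"tx": 0,"ty": 0,"tz": 0,"rx": 0,"ry": 0,"rz": 0}
  ]
}}

```text
time: 12.38
tcp_pos: [628.3, -107.0, 44.6]
eef_rot: [0.424, 0.566, -0.423, 0.567]
ft_force: [0.1, 0.5, 0.4]
finger_gap: 45.0
```

Call:
{"fn": "apply_moves", "kwargs": {
  "plan": [
    {"tx": 0.2,"ty": 0,"tz": 0,"rx": 0,"ry": 0,"rz": 0},
    {"tx": 0.2,"ty": 0,"tz": 0,"rx": 0,"ry": 0,"rz": 0},
    {"tx": 0.2,"ty": 0,"tz": 0,"rx": 0,"ry": 0,"rz": 0},
    {"tx": 0.2,"ty": 0,"tz": 0,"rx": 0,"ry": 0,"rz": 0},
    {"tx": 0.2,"ty": 0,"tz": 0,"rx": 0,"ry": 0,"rz": 0}
  ],
  "gripper": 0.8
}}

```text
time: 13.0
tcp_pos: [627.9, -107.0, 41.9]
eef_rot: [0.424, 0.566, -0.423, 0.567]
ft_force: [-0.7, 0.5, 5.0]
finger_gap: 14.4
```

Call:
{"fn": "apply_moves", "kwargs": {
  "plan": [
    {"tx": 0,"ty": 0,"tz": 0,"rx": 0,"ry": 0,"rz": 0},
    {"tx": 0,"ty": 0,"tz": 0,"rx": 0,"ry": 0,"rz": 0},
    {"tx": 0,"ty": 0,"tz": 0,"rx": 0,"ry": 0,"rz": 0}
  ]
}}

```text
time: 13.38
tcp_pos: [627.9, -107.0, 41.9]
eef_rot: [0.424, 0.566, -0.423, 0.567]
ft_force: [-0.6, -0.5, 6.7]
finger_gap: 14.7
```

Call:
{"fn": "apply_moves", "kwargs": {
  "plan": [
    {"tx": -0.3,"ty": 0,"tz": 0,"rx": 0,"ry": 0,"rz": 0},
    {"tx": -0.7,"ty": 0,"tz": 0,"rx": 0,"ry": 0,"rz": 0},
    {"tx": -1.3,"ty": 0,"tz": 0,"rx": 0,"ry": 0,"rz": 0},
    {"tx": -2.5,"ty": 0,"tz": 0,"rx": 0,"ry": 0,"rz": 0},
    {"tx": -4,"ty": 0,"tz": 0,"rx": 0,"ry": 0,"rz": 0}
  ]
}}

```text
time: 14.0
tcp_pos: [627.5, -106.9, 82.2]
eef_rot: [0.423, 0.566, -0.423, 0.566]
ft_force: [-0.1, 0.2, -1.5]
finger_gap: 14.8
```

Call:
{"fn": "apply_moves", "kwargs": {
  "plan": [
    {"tx": -1,"ty": 0,"tz": 0,"rx": 0,"ry": 0,"rz": 0},
    {"tx": -1,"ty": 0,"tz": 0,"rx": 0,"ry": 0,"rz": 0},
    {"tx": -1,"ty": 0,"tz": 0,"rx": 0,"ry": 0,"rz": 0}
  ]
}}

```text
time: 14.38
tcp_pos: [627.4, -106.9, 91.1]
eef_rot: [0.423, 0.566, -0.423, 0.566]
ft_force: [-0.3, -0.9, -0.5]
finger_gap: 14.4
```

```bash
python3 - <<'E'
from h import *
w,d=imaging.read_camera("wrist"); a,_=imaging.read_camera("side")
save("f.png",np.hstack([w[60:420,90:470],cv2.resize(a[130:250,180:320],(420,360))]))
s=ctrl.sense(); p=s["tcp_pos"]
go([488,-84,p[2]],np.radians(16.4))
go([488,-84,p[2]],np.radians(-5))
E
```

```text
t [  0.02 -12.7   -6.13] r [ 0.001 -0.     0.001] q [-0.17  0.37 -0.04  1.17  0.    2.69] tcp [ 627.2 -106.8   90.7] F [-0.4 -1.1 -0.9] gap 14.5 T 14.47
t [  0.02 -12.7   -6.13] r [ 0.374 -0.     0.001] q [-0.17  0.37 -0.04  1.17  0.    2.69] tcp [ 627.2 -106.8   90.7] F [-0.4 -1.1 -0.9] gap 14.5 T 14.47
```

View pics/f.png

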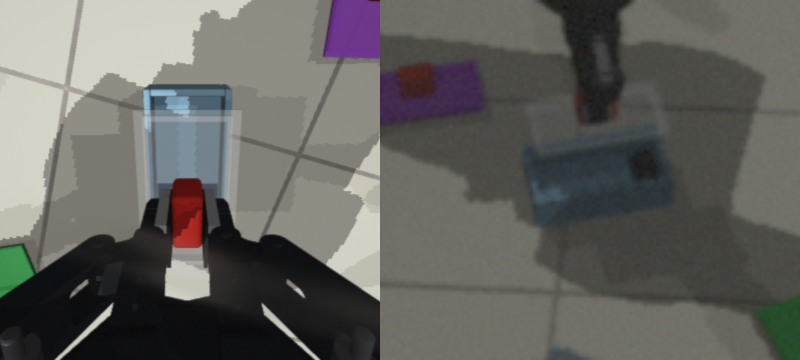

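Lid is up and the dish stayed in place. Moving it toward the base, then down 7.6 cm (5.0 lift + 2.6).

Call:
{"fn": "apply_moves", "kwargs": {
  "plan": [
    {"tx": 0,"ty": -3,"tz": -1.5,"rx": 0,"ry": 0,"rz": 0},
    {"tx": 0,"ty": -6,"tz": -3,"rx": 0,"ry": 0,"rz": 0},
    {"tx": 0,"ty": -9,"tz": -4.5,"rx": 0,"ry": 0,"rz": 0},
    {"tx": 0,"ty": -12,"tz": -6,"rx": 0,"ry": 0,"rz": 0},
    {"tx": 0,"ty": -13,"tz": -6.5,"rx": 0,"ry": 0,"rz": 0}
  ]
}}

```text
time: 15.1
tcp_pos: [482.7, -81.0, 91.1]
eef_rot: [0.423, 0.567, -0.424, 0.566]
ft_force: [0.4, 0.4, -0.5]
finger_gap: 14.9
```

Call:
{"fn": "apply_moves", "kwargs": {
  "plan": [
    {"tx": 0,"ty": 0,"tz": 0,"rx": 0,"ry": 0,"rz": 0},
    {"tx": 2,"ty": 0,"tz": 0,"rx": 0,"ry": 0,"rz": 0},
    {"tx": 4,"ty": 0,"tz": 0,"rx": 0,"ry": 0,"rz": 0},
    {"tx": 5.5,"ty": 0,"tz": 0,"rx": 0,"ry": 0,"rz": 0},
    {"tx": 6.2,"ty": 0,"tz": 0,"rx": 0,"ry": 0,"rz": 0}
  ]
}}

```text
time: 15.72
tcp_pos: [484.7, -81.4, 28.3]
eef_rot: [0.423, 0.567, -0.424, 0.566]
ft_force: [-1.1, 0.2, -0.1]
finger_gap: 14.7
```

Call:
{"fn": "apply_moves", "kwargs": {
  "plan": [
    {"tx": 0.3,"ty": 0,"tz": 0,"rx": 0,"ry": 0,"rz": 0},
    {"tx": 0.6,"ty": 0,"tz": 0,"rx": 0,"ry": 0,"rz": 0},
    {"tx": 0.9,"ty": 0,"tz": 0,"rx": 0,"ry": 0,"rz": 0},
    {"tx": 1.2,"ty": 0,"tz": 0,"rx": 0,"ry": 0,"rz": 0},
    {"tx": 1.2,"ty": 0,"tz": 0,"rx": 0,"ry": 0,"rz": 0}
  ]
}}

```text
time: 16.35
tcp_pos: [484.4, -81.3, 17.2]
eef_rot: [0.423, 0.566, -0.423, 0.566]
ft_force: [-0.2, 0.3, -1.5]
finger_gap: 14.8
```

Call:
{"fn": "apply_moves", "kwargs": {
  "plan": [
    {"tx": 0.1,"ty": 0,"tz": 0,"rx": 0,"ry": 0,"rz": 0},
    {"tx": 0.2,"ty": 0,"tz": 0,"rx": 0,"ry": 0,"rz": 0},
    {"tx": 0.2,"ty": 0,"tz": 0,"rx": 0,"ry": 0,"rz": 0}
  ]
}}

```text
time: 16.73
tcp_pos: [484.6, -81.4, 15.9]
eef_rot: [0.424, 0.566, -0.423, 0.566]
ft_force: [-1.8, 1.0, 5.3]
finger_gap: 14.8
```

Contact shows at +5 N with TCP z = 15.9, which matches the expected height. Releasing by opening only partway, then going up.

Call:
{"fn": "apply_moves", "kwargs": {
  "plan": [
    {"tx": 0,"ty": 0,"tz": 0,"rx": 0,"ry": 0,"rz": 0},
    {"tx": 0,"ty": 0,"tz": 0,"rx": 0,"ry": 0,"rz": 0},
    {"tx": 0,"ty": 0,"tz": 0,"rx": 0,"ry": 0,"rz": 0},
    {"tx": 0,"ty": 0,"tz": 0,"rx": 0,"ry": 0,"rz": 0}
  ],
  "gripper": 4.5
}}

```text
time: 17.23
tcp_pos: [484.5, -81.3, 15.3]
eef_rot: [0.423, 0.566, -0.423, 0.566]
ft_force: [0.2, -0.1, -0.3]
finger_gap: 45.1
```

Call:
{"fn": "apply_moves", "kwargs": {
  "plan": [
    {"tx": -1,"ty": 0,"tz": 0,"rx": 0,"ry": 0,"rz": 0},
    {"tx": -3,"ty": 0,"tz": 0,"rx": 0,"ry": 0,"rz": 0},
    {"tx": -7,"ty": 0,"tz": 0,"rx": 0,"ry": 0,"rz": 0},
    {"tx": -12,"ty": 0,"tz": 0,"rx": 0,"ry": 0,"rz": 0},
    {"tx": -18,"ty": 0,"tz": 0,"rx": 0,"ry": 0,"rz": 0}
  ]
}}

```text
time: 17.85
tcp_pos: [483.8, -81.2, 197.1]
eef_rot: [0.423, 0.567, -0.424, 0.566]
ft_force: [1.7, -0.5, 0.5]
finger_gap: 45.4
```

Call:
{"fn": "apply_moves", "kwargs": {
  "plan": [
    {"tx": -3,"ty": -5,"tz": 0,"rx": 0,"ry": 0,"rz": 0},
    {"tx": -3,"ty": -10,"tz": 0,"rx": 0,"ry": 0,"rz": 0},
    {"tx": -3,"ty": -12,"tz": 0,"rx": 0,"ry": 0,"rz": 0},
    {"tx": -3,"ty": -12,"tz": 0,"rx": 0,"ry": 0,"rz": 0}
  ]
}}

```text
time: 18.35
tcp_pos: [368.9, -115.5, 226.0]
eef_rot: [0.424, 0.566, -0.424, 0.567]
ft_force: [0.8, 0.6, 0.3]
finger_gap: 45.1
```

```bash
python3 - <<'E'
from h import *
w,d=imaging.read_camera("wrist"); t,dt=imaging.read_camera("top")
save("g.png",np.hstack([w[0:360,90:470],cv2.resize(t[130:290,240:427],(420,360))]))
P=cloud("wrist",d); ok=d>0
m=ok&(abs(P[...,0]-484)<75)&(abs(P[...,1]+81)<60)&(P[...,2]>25)&(P[...,2]<45); print(m.sum(),P[m].mean(0) if m.any() else 0)
m=ok&(abs(P[...,0]-484)<75)&(abs(P[...,1]+81)<60)&(P[...,2]>5)&(P[...,2]<25); q=P[m]; print(m.sum(),cv2.minAreaRect(q[:,:2].astype(np.float32)),np.percentile(q[:,2],[5,50,95]) if m.any() else 0)
m=ok&(abs(P[...,0]-627)<75)&(abs(P[...,1]+106)<55)&(P[...,2]>18); print(m.sum(),cv2.minAreaRect(P[m][:,:2].astype(np.float32)),P[m][:,2].max())
for n in("wrist","top"): print([(np.round(x["centre"]),round(x["confidence"],2)) for x in imaging.look_for(n,"ball_a_center")])
print(ctrl.sense()["time"])
E
```

```text
455 [484.00482758 -80.83513615  34.34065476]
4611 ((484.5451354980469, -80.70108032226562), (104.11958312988281, 57.06718826293945), 16.345251083374023) [ 7.49456328  8.83517158 10.1387343 ]Traceback (most recent call last):
  File "<stdin>", line 7, in <module>
    return umr_maximum(a, axis, None, out, keepdims, initial, where)
ValueError: zero-size array to reduction operation maximum which has no identity
```

View pics/g.png

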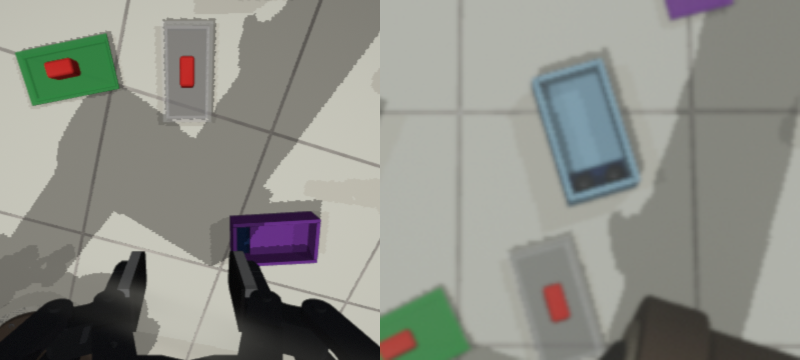

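The lid lies flat and right way up at (484.5,-80.7), plate top at about 9 mm. The top view (right half) shows the open dish with both balls in the dark gutter at (585,183) and (613,175). Handing in.

```bash
python3 -c "
from cell import ctrl
s=ctrl.sense(); print(s['time'],s['ft_force']); print(ctrl.finish_job())"
```

```text
18.45 [-0.08134801  0.20375781  0.07480446]
the job is handed in; nothing more can be done
None
```

The job is done and handed in at 18.5 s of the 61 s allowed.

I lifted the red-gripped pale blue dish about 80 mm with its lid on and tilted it 24.9° gutter end down until both balls were in the gutter. I then levelled it and set it back flat. Only after that did I lift off the lid and lay it right way up on bare bench, about 145 mm from the dish towards the base.

**Last checks:**
- **Lid:** it lies flat, with its plate top at about 9 mm and its grip top at about 34 mm, as expected.
- **Dish and balls:** the top camera shows the dish in place with both balls in the gutter.
- **Robot:** the arm and gripper are clear, with forces near zero.

**Not completed:** my last script crashed because the dish was out of the wrist camera's view. So the final depth check of the dish and the ball detector run did not happen. The dish was last measured flat before the lid came off, and the balls' final position rests on the top-camera picture.

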